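Fit a fuse in the tester and snap its clip cover shut

TASK

Stand the medium cartridge fuse (the one that fits) upright in the round socket of the bench tester and let go of it, then put the loose clip cover over it and press it straight down until it snaps fully home on the plinth. Finish holding: keep pressing the cover firmly down with the gripper and do not let up or let go. Leave the slim and the fat fuse standing.

Things in the scene. Friction and masses are not known exactly. Their poses are not given: they have to be found in the camera images.
- fuse: the medium cartridge fuse that fits the socket: a white porcelain cylinder with steel end caps, 22 mm diameter, 50 mm tall, about 50 g, standing on the bench. Either end may be down. Origin: centre of its underside, z up along its axis
- slim_fuse: a fuse that is too thin, not to be used: 14 mm diameter, 50 mm tall, standing on the bench. Origin: centre of its underside, z up
- fat_fuse: a fuse that is too thick, not to be used: 30 mm diameter, 50 mm tall, standing on the bench. Origin: centre of its underside, z up
- cover: loose black clip cover: hollow rectangular cap, open below, 72 (x) by 45 (y) by 58 mm tall, 70 g, standing open side down on the bench; grip it from above across its 45 mm. Inside 66 (x) by 39 (y) by 54 mm high; a bead at the foot of each short end wall leaves 59 mm between. Either way round fits. Origin: centre of its open lower edge, z up. Home: origin at seat, x along the seat's x
- plinth: the flat light grey plinth on top of the tester on which the lower edge of the cover lands, 86 mm (x) by 58 mm (y), 8 mm thick; its top is at the height of seat. Origin: centre of its underside. It is fixed to the tester
- seat (a point): centre of the top of the plinth, also the floor of the socket, 58 mm above the bench. Axes those of the tester, x along the boss. The boss, a light grey block 56 (x) by 36 (y) by 22 mm tall, stands on the plinth around this point with the bore in its middle
- mouth (a point): centre of the open top of the round socket in the boss: a vertical bore 25 mm in diameter and 22 mm deep, its mouth 80 mm above the bench, 22 mm straight above seat. A fuse fully in it stands 28 mm proud
- tester: fixed bench tester: grey case with a yellow foot, 150 (x) by 200 (y) by 50 mm high, keypad on its -y half, plinth and boss on its +y half, centred 40 mm towards its +y. Origin: centre of its underside, z up
- catch_a (a joint): travel in m of the sprung steel ball in the +x end of the boss (another like it in the -x end): 0 out, up to 0.0045 pushed in. The balls stick 4.5 mm out of the ends, centres 13 mm above the plinth. The cover's beads must be pushed past them: resistance starts about 15 mm above home, peaks near 10 N at 11 mm, drops suddenly at about 8 mm and turns into a pull down; then the plinth stops it

How it is judged:
By the outcome, as a careful person would: the job done as asked, in the order asked, and still so for the second after the job is handed in, while the arm keeps its last pose, push and grip.
It also fails if it takes over 67 s, if anything falls off the work surface, if the arm or the gripper's body presses on something with over 40 N, if the wrist force passes 120 N, or if a joint passes its speed limit or range.

ROBOT

A 6-joint arm with a two-finger parallel gripper is mounted at the origin on the work surface. World frame = base frame: x ahead of the robot, y to its left, z up, the work surface at z = 0. Lengths are in m, angles in rad, forces in N, time in s.
With the tool pointing down it reaches from about 0.375 to 0.825 m from the base axis. Payload 5.5 kg.
Tool frame: the origin (TCP) lies midway between the tips of the shut fingers; the grasp point (between the pads) lies 19 mm behind it; y points along the fingers, x is the direction in which the jaws open and shut, and the axes are right-handed (so a half turn about y gives the same grasp; the last joint's range is limited). The gripper opens to 85 mm and grips with 20 to 120 N. Pads are 22 mm wide; open, the fingers measure 114 mm over their backs; the gripper's body (76 mm by 85 mm) begins 54 mm behind the grasp point. The pads swing forward as they close: fully open they stand 13 mm farther back than shut.
Start: joints at [1.104, 0.314, -0.047, 1.21, 0, 1.571], TCP at [0.27, 0.536, 0.198] pointing down, gripper open.
Joint ranges: [-2.67, 2.67], [-0.69, 1.73], [-1.03, 1.25], [-2.08, 2.16], [-1.42, 1.45], [-3.14, 3.14]. Speed limits (rad/s): [2.39, 2.39, 3.01, 3.14, 3.14, 3.14].

INTERFACE

Orientations are given as a rotation vector (axis times angle).
In Python, from cell import sensors, optics, robot gives the robot as it stands.
- The arm moves only by the tool move_arm, never from a script. Its argument "deltas" is a list of rows, each a list of 4 numbers: the shift along the world's x, y, z in m, then the turn about the world's z in degrees. In form: [[dx, dy, dz, spin], ...]. A call has 1 to 5 rows; each row is the pose to reach, as a shift and turn from the pose commanded when the call began; what a row does not reach only later rows make up. A row lasts 1/12 s, in which the tool goes at most 41.7 mm and 7.16 degrees, less where a joint would pass 70% of its speed; a pose out of reach is approached as far as the arm can. A call with a gripper value outside its range is refused whole. "grip" is the opening, from 0 (shut) to 1 (fully open), set as the call begins (left out, the last holds). The fingers move at their own pace and stop on an object; "grip_force" is the grip in N (left out, the last holds). Time passes only in rows, so rows that repeat a pose let the fingers close. It gives the time, the measured TCP pose, the force and the opening at its end, in the units of the state.
- sensors.sense(): the state, without advancing time (a new reading comes with each control period).
- optics.grab_frame(name): name is "scene" or "top"; returns a dict with "img" (420x560x3 uint8, red, green, blue), "fx", "fy", "cx", "cy" (pixels), "pose" (4x4, takes a point from camera to world coordinates). Camera axes: x right, y up, looking along -z (the intrinsics and any distortion apply to the point x, -y, -z); pixel columns grow to the right and rows downward; lengths in m; the calibration is good to about 2 mm. A picture is of the moment at which its call begins. There is no depth.
- robot.job_done(): hands the job in, once; it reports no verdict.
The state is a dict: "time_s": time; "q": joint angles; "qd": joint speeds; "joint_efforts": joint torques, N m; "tool_pos": TCP position; "orientation": TCP orientation; "contact_force": force on the tool from outside, world axes, zero at the start; "ft_torque": the same for the moment, N m; "opening": finger opening in m.
Only numpy, scipy, OpenCV 4.12 (cv2) and the standard library are available. Lean on these libraries where they do the work, as an engineer would, in place of code of your own. Each camera call takes 0.05 s, during which the arm holds its last target.

## Working session

There is one attempt and no reset: what is moved stays moved. The work goes in short steps, Python scripts to look and compute and a tool call to move; the robot and the scene stay as the last step left them, time stands still between calls to the robot, and variables do not carry over. Pictures are saved under pics/ and viewed, and the job is handed in when it is done.

Besides the shell and the picture viewer there is one more tool, called by a JSON object that holds its "op" and its "data", one argument or row to a line. move_arm: Moves the arm, as the interface text tells. Its arguments: {"type":"object","properties":{"deltas":{"type":"array"},"grip":{"type":"number"},"grip_force":{"type":"number"}},"required":["deltas"]}

```bash
mkdir -p pics; python3 - <<'E'
from cell import sensors, optics, robot
import cv2,numpy as np
print(sensors.sense())
for n in ["scene","top"]:
    f=optics.grab_frame(n); cv2.imwrite(f"pics/{n}0.png",f["img"][:,:,::-1])
    print(n,{k:v for k,v in f.items() if k!="img"})
E
```

```text
{'time_s': 0.0, 'q': array([ 1.10398875e+00,  3.14216967e-01, -4.80821416e-02,  1.21017541e+00,
       -8.22224697e-05,  1.57080770e+00]), 'qd': array([ 5.90574888e-04,  1.56069573e-03, -8.14323336e-04,  5.83605585e-05,
       -1.86804333e-04, -4.41508352e-04]), 'joint_efforts': array([ 2.49928489e-04, -5.39582133e+01,  3.39752913e+01,  1.89106038e-02,
        1.06062528e-04,  6.08692318e-06]), 'tool_pos': array([0.26976833, 0.53523468, 0.19763868]), 'orientation': array([-1.39556089, -0.85783474,  0.86010481]), 'contact_force': array([-0.22268013,  0.73483401,  0.0536753 ]), 'ft_torque': array([0.00734627, 0.00139127, 0.02414341]), 'opening': 0.08546397439329495}
scene {'fx': 512.6957429361078, 'fy': 512.6957429361078, 'cx': 280.6092729881177, 'cy': 206.54732516876464, 'pose': array([[-0.53707033, -0.52941534,  0.6567152 ,  1.20515221],
       [ 0.84350694, -0.34368385,  0.41276804,  0.44840974],
       [ 0.00717667,  0.7756293 ,  0.63114791,  0.75227493],
       [ 0.        ,  0.        ,  0.        ,  1.        ]])}
top {'fx': 415.77662933575857, 'fy': 415.77662933575857, 'cx': 274.354122012729, 'cy': 205.29251985865463, 'pose': array([[ 0.01647586,  0.9995573 , -0.02477387,  0.51526222],
       [-0.99967954,  0.0159915 , -0.0196237 , -0.00789542],
       [-0.01921884,  0.02508924,  0.99950046,  0.80673146],
       [ 0.        ,  0.        ,  0.        ,  1.        ]])}
```

View pics/scene0.png

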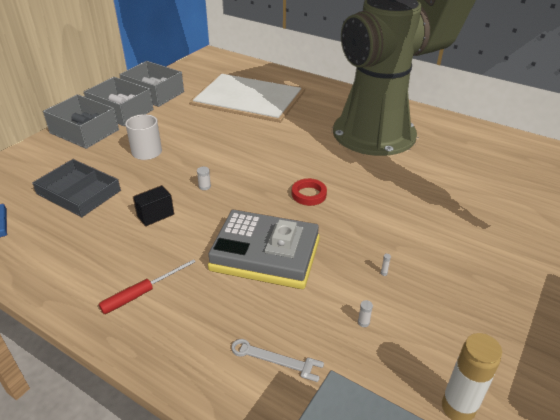

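View pics/top0.png

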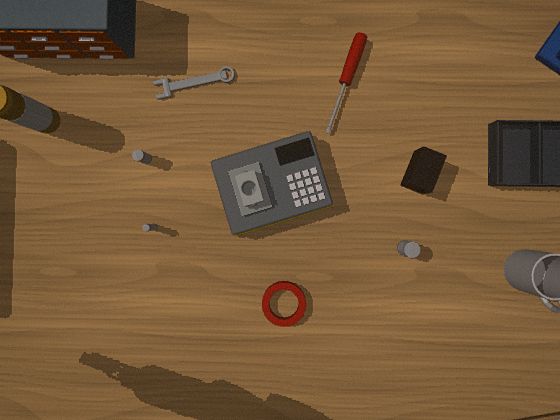

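```bash
cat > h.py <<'E'
import cv2,numpy as np
def ray(f,u,v,z):
    P=f["pose"]; d=P[:3,:3]@np.array([(u-f["cx"])/f["fx"],-(v-f["cy"])/f["fy"],-1.]); o=P[:3,3]
    return o+d*(z-o[2])/d[2]
def proj(f,p):
    P=f["pose"]; c=P[:3,:3].T@(np.asarray(p,float)-P[:3,3])
    return f["cx"]+f["fx"]*c[0]/-c[2], f["cy"]+f["fy"]*c[1]/c[2]
E
python3 - <<'E'
from cell import optics
import cv2,numpy as np,pickle
F={n:optics.grab_frame(n) for n in ["scene","top"]}
pickle.dump(F,open("F.pkl","wb"))
t=F["top"]["img"][:,:,::-1]; s=F["scene"]["img"][:,:,::-1]
def crop(im,u,v,w,h,k): return cv2.resize(im[v:v+h,u:u+w],None,fx=k,fy=k,interpolation=cv2.INTER_CUBIC)
a=crop(t,200,125,140,115,4); cv2.imwrite("pics/tt.png",a)
b=np.vstack([np.hstack([crop(t,125,140,50,36,5),crop(t,130,212,50,36,5),crop(t,385,232,50,36,5)]),
 np.hstack([crop(s,345,290,50,44,5),crop(s,360,242,50,44,5),crop(s,180,155,50,44,5)])])
cv2.imwrite("pics/ff.png",b)
cv2.imwrite("pics/cc.png",np.hstack([crop(t,390,135,70,70,5),crop(s,120,170,70,70,5)]))
E
```

```text
(no output)
```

View pics/tt.png

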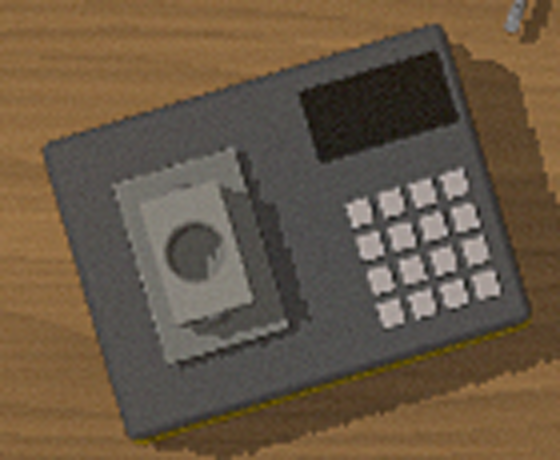

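View pics/ff.png

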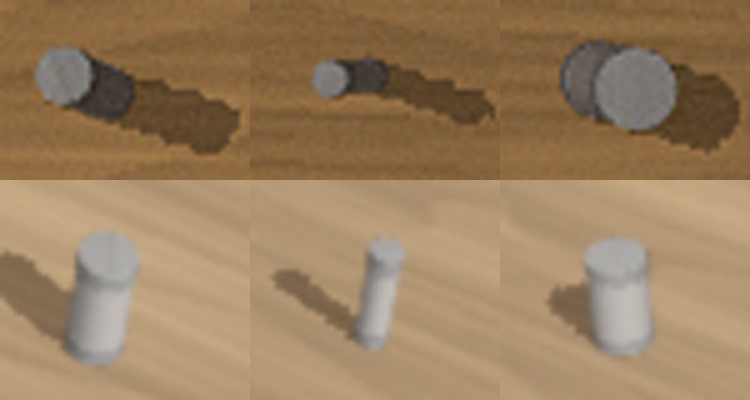

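View pics/cc.png

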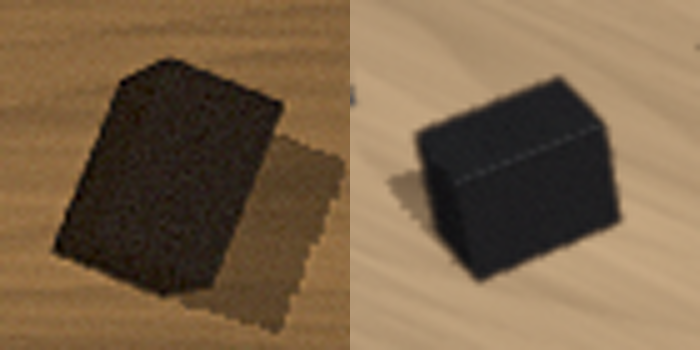

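```bash
python3 - <<'E'
import cv2,numpy as np,pickle
from h import *
F=pickle.load(open("F.pkl","rb")); T=F["top"];S=F["scene"]
t=T["img"];hsv=cv2.cvtColor(t,cv2.COLOR_RGB2HSV)
for nm,(u,v),r in [("med",(138,155),12),("slim",(146,228),9),("fat",(412,250),13)]:
    m=np.zeros(t.shape[:2],np.uint8)
    m[v-r:v+r,u-r:u+r]=((hsv[v-r:v+r,u-r:u+r,1]<60)&(hsv[v-r:v+r,u-r:u+r,2]>115))*255
    m=cv2.morphologyEx(m,cv2.MORPH_OPEN,np.ones((3,3)))
    c=max(cv2.findContours(m,cv2.RETR_EXTERNAL,cv2.CHAIN_APPROX_NONE)[0],key=cv2.contourArea)
    M=cv2.moments((m>0).astype(np.uint8),True); uv=(M["m10"]/M["m00"],M["m01"]/M["m00"])
    p=ray(T,*uv,.05); print(nm,np.round(uv,1),"area dia mm",2*np.sqrt(M["m00"]/np.pi)/T["fx"]*(T["pose"][2,3]-.05)*1000,p.round(4),"scene top/bot px",np.round(proj(S,p),1),np.round(proj(S,p-[0,0,.05]),1))
# scene estimates of medium top cap
print("med scene cap", ray(S,345+107/5,290+(258-180)/5,.05).round(4))
# tester plinth/boss
def hull(mask,nm,z):
    c=max(cv2.findContours(mask,cv2.RETR_EXTERNAL,cv2.CHAIN_APPROX_NONE)[0],key=cv2.contourArea)
    P=np.array([ray(T,*q[0],z)[:2] for q in c],np.float32)
    R=cv2.minAreaRect(P); print(nm,R)
    print(cv2.boxPoints(R).round(4).tolist())
m=np.zeros(t.shape[:2],np.uint8); sl=np.s_[155:220,225:277]
m[sl]=(hsv[sl][...,2]>95)*255; cv2.imwrite("pics/pm.png",cv2.resize(m[125:240,200:340],None,fx=4,fy=4))
hull(m,"plinth",.058)
# corners in tt.png of case top (50mm) & plinth top & boss top, bore
for nm,z,pts in [("case",.05,[(43,147),(438,26),(528,314),(133,435)]),("plinth",.058,[(112,184),(237,148),(289,325),(172,365)]),("boss",.08,[(137,202),(216,181),(254,305),(178,325)]),("bore",.08,[(194,251)])]:
    P=np.array([ray(T,200+(a-1.5)/4,125+(b-1.5)/4,z)[:2] for a,b in pts]); print(nm,P.round(4).tolist(),P.mean(0).round(4))
    if len(P)==4: 
        x=(P[0]+P[1]-P[2]-P[3])/2;y=(P[0]+P[3]-P[1]-P[2])/2
        print(" x",np.linalg.norm(x),np.degrees(np.arctan2(x[1],x[0]))," y",np.linalg.norm(y),np.degrees(np.arctan2(y[1],y[0]))-90)
# cover
m=np.zeros(t.shape[:2],np.uint8); sl=np.s_[138:203,392:458]
m[sl]=(hsv[sl][...,2]<58)*255
cv2.imwrite("pics/cm.png",cv2.resize(m[135:205,390:460],None,fx=5,fy=5))
E
```

```text
med [137.4 154.5] area dia mm 19.48309868837927 [0.6234 0.2602 0.05  ] scene top/bot px [365.  304.2] [362.  322.2]
slim [145.4 227.4] area dia mm 11.797602128557571 [0.4897 0.2422 0.05  ] scene top/bot px [386.  255.4] [382.6 273.2]
fat [411.8 249.2] area dia mm 28.382683823007888 [ 0.4587 -0.2423  0.05  ] scene top/bot px [202.  169.6] [203.9 186.4]
med scene cap [0.6249 0.2636 0.05  ]
plinth ((0.5634011030197144, 0.05223257839679718), (0.08521126210689545, 0.05719339847564697), 17.773988723754883)
[[0.5141000151634216, 0.06650000065565109], [0.5315999984741211, 0.012000000104308128], [0.6126999855041504, 0.03799999877810478], [0.5952000021934509, 0.0925000011920929]]
case [[0.6126, 0.1255], [0.6705, -0.0543], [0.5396, -0.097], [0.4817, 0.0817]] [0.5761 0.014 ]
 x 0.1378623090108547 18.2792190555064  y 0.18835363114454431 17.91701069951438
plinth [[0.5952, 0.0924], [0.6123, 0.0361], [0.5327, 0.0113], [0.5138, 0.0637]] [0.5635 0.0509]
 x 0.08483897939991074 18.387448368385176  y 0.057280648049528975 18.315592530724118
boss [[0.5851, 0.0783], [0.5948, 0.0438], [0.5407, 0.0262], [0.5314, 0.0593]] [0.563  0.0519]
 x 0.056939072406557344 18.75474197452504  y 0.0351505763724848 15.696883352607983
bore [[0.564, 0.0529]] [0.564  0.0529]
```

View pics/cm.png

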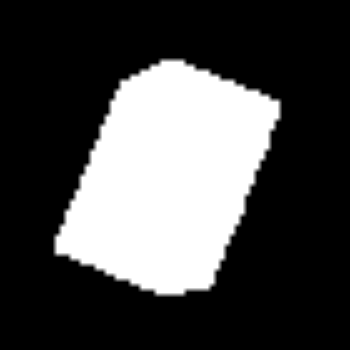

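View pics/pm.png

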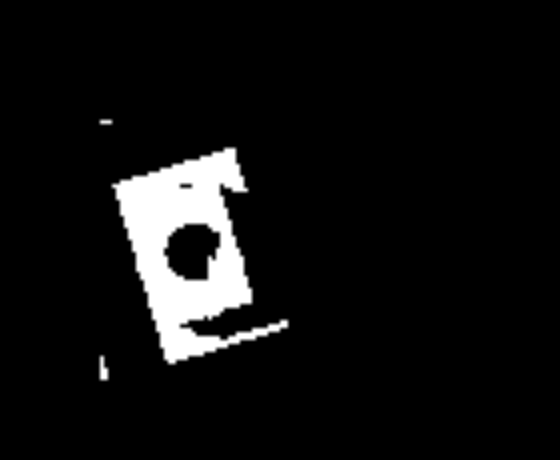

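```bash
python3 - <<'E'
import cv2,numpy as np,pickle
from h import *
F=pickle.load(open("F.pkl","rb")); T=F["top"];S=F["scene"]
A=[(170,58),(283,103),(212,290)]
P=[ray(T,390+(a-2)/5,135+(b-2)/5,.058)[:2] for a,b in A]
print("cover top",((P[0]+P[2])/2).round(4),np.linalg.norm(P[0]-P[1]),np.linalg.norm(P[1]-P[2]),np.degrees(np.arctan2(*(P[1]-P[2])[::-1])))
B=[(65,132),(212,77),(257,125),(105,180)]
Q=[ray(S,120+(a-2)/5,170+(b-2)/5,.058)[:2] for a,b in B]
print("cover scene",np.mean(Q,0).round(4),[np.linalg.norm(Q[i]-Q[(i+1)%4]).round(4) for i in range(4)],np.round(Q,4).tolist())
d=Q[1]-Q[0]+Q[2]-Q[3];print(np.degrees(np.arctan2(d[1],d[0])))
s=S["img"][:,:,::-1]
cv2.imwrite("pics/st.png",cv2.resize(s[205:285,205:325],None,fx=6,fy=6,interpolation=cv2.INTER_CUBIC))
E
```

```text
cover top [ 0.6027 -0.2672] 0.04329939260984064 0.07192836995029757 -20.17224838113396
cover scene [ 0.6037 -0.2647] [np.float64(0.0702), np.float64(0.0437), np.float64(0.0704), np.float64(0.0413)] [[0.6286, -0.2977], [0.5635, -0.2715], [0.5791, -0.2306], [0.6435, -0.2591]]
157.0914857846978
```

View pics/st.png

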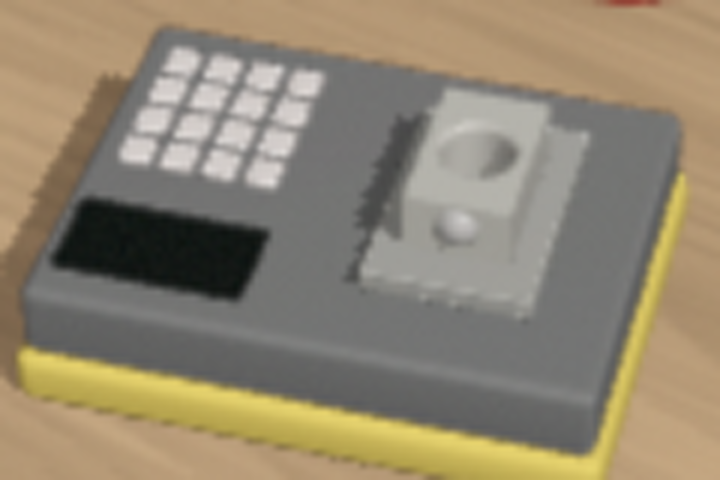

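```bash
python3 - <<'E'
import numpy as np,pickle
from h import *
from scipy.spatial.transform import Rotation as R
F=pickle.load(open("F.pkl","rb")); T=F["top"];S=F["scene"]
print("bore scene",ray(S,205+(478-2.5)/6,205+(152-2.5)/6,.08).round(4))
print(R.from_rotvec([-1.39556089, -0.85783474,  0.86010481]).as_matrix().round(3))
E
```

```text
bore scene [0.5632 0.0539 0.08  ]
[[ 0.45  -0.001 -0.893]
 [ 0.893 -0.002  0.45 ]
 [-0.002 -1.    -0.   ]]
```

{"op": "move_arm", "data": {
  "deltas": [
    [0.032,-0.0248,-0.006,0],
    [0.064,-0.0496,-0.012,0],
    [0.096,-0.0744,-0.018,0],
    [0.128,-0.0992,-0.024,0],
    [0.16,-0.124,-0.03,0]
  ],
  "grip": 1
}}

```text
time_s: 0.62
tool_pos: [0.4311, 0.4105, 0.1681]
orientation: [-1.394, -0.859, 0.859]
contact_force: [0.1, 1.7, -0.9]
opening: 0.0854
```

{"op": "move_arm", "data": {
  "deltas": [
    [0.032,-0.0248,-0.006,0],
    [0.064,-0.0496,-0.012,0],
    [0.096,-0.0744,-0.018,0],
    [0.128,-0.0992,-0.024,0],
    [0.16,-0.124,-0.03,0]
  ]
}}

```text
time_s: 1.03
tool_pos: [0.5913, 0.2862, 0.138]
orientation: [-1.395, -0.859, 0.859]
contact_force: [0.3, 0.9, 0.8]
opening: 0.0852
```

{"op": "move_arm", "data": {
  "deltas": [
    [0.0325,-0.0247,0,0],
    [0.0325,-0.0247,-0.036,0],
    [0.0325,-0.0247,-0.072,0],
    [0.0325,-0.0247,-0.108,0],
    [0.0325,-0.0247,-0.108,0]
  ]
}}

```text
time_s: 1.45
tool_pos: [0.6169, 0.2602, 0.0224]
orientation: [-1.393, -0.848, 0.868]
contact_force: [-1.7, -0.7, -0.8]
opening: 0.085
```

```bash
python3 - <<'E'
from cell import sensors,optics
import cv2,numpy as np
from h import *
s=sensors.sense();print(s["q"].round(3),s["tool_pos"].round(4),s["contact_force"].round(2))
f=optics.grab_frame("scene");i=f["img"][:,:,::-1]
cv2.imwrite("pics/s1.png",cv2.resize(i[220:360,290:440],None,fx=4,fy=4))
E
```

```text
[ 0.399  0.563 -0.084  0.936  0.     0.867] [0.6169 0.2602 0.0224] [-1.73 -0.67 -0.77]
```

View pics/s1.png

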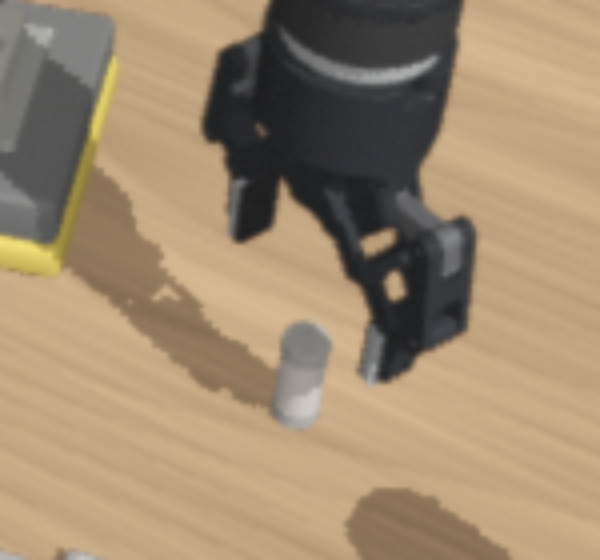

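{"op": "move_arm", "data": {
  "deltas": [
    [0,0,0,0],
    [0,0,0,0]
  ]
}}

```text
time_s: 1.67
tool_pos: [0.6242, 0.2641, 0.0332]
orientation: [-1.395, -0.862, 0.856]
contact_force: [-0.1, 0.9, 0.1]
opening: 0.0854
```

{"op": "move_arm", "data": {
  "deltas": [
    [0,0,0,0],
    [0,0,0,0],
    [0,0,0,0],
    [0,0,0,0],
    [0,0,0,0]
  ],
  "grip": 0.15,
  "grip_force": 20
}}

```text
time_s: 2.08
tool_pos: [0.6227, 0.2633, 0.0311]
orientation: [-1.395, -0.86, 0.858]
contact_force: [-1.3, 0.2, -0.2]
opening: 0.0256
```

{"op": "move_arm", "data": {
  "deltas": [
    [0,0,0,0],
    [0,0,0,0],
    [0,0,0,0],
    [0,0,0,0],
    [0,0,0,0]
  ]
}}

```text
time_s: 2.5
tool_pos: [0.6224, 0.2631, 0.0304]
orientation: [-1.395, -0.859, 0.859]
contact_force: [0.2, 0.1, -0.4]
opening: 0.0127
```

```bash
python3 - <<'E'
from cell import sensors,optics
import cv2,numpy as np
from h import *
s=sensors.sense();print(s["q"].round(3),s["tool_pos"].round(4),s["contact_force"].round(2),s["opening"])
f=optics.grab_frame("scene");i=f["img"][:,:,::-1]
cv2.imwrite("pics/s2.png",cv2.resize(i[220:360,290:440],None,fx=4,fy=4))
E
```

```text
[ 0.4    0.557 -0.076  0.939  0.     0.867] [0.6224 0.2631 0.0304] [ 0.18  0.1  -0.35] 0.012734357972444222
```

View pics/s2.png

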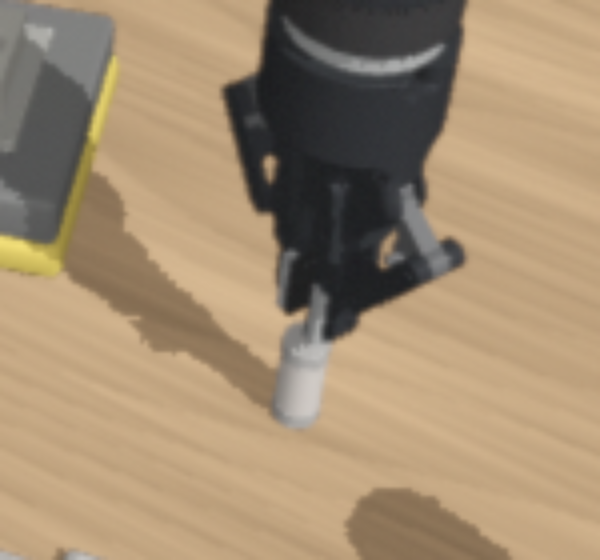

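```bash
python3 - <<'E'
from cell import sensors,optics
import cv2,numpy as np
from h import *
f=optics.grab_frame("scene");t=optics.grab_frame("top")
s=sensors.sense();p=s["tool_pos"]
a=f["img"][:,:,::-1].copy();b=t["img"][:,:,::-1].copy()
A=cv2.resize(a[270:340,330:400],None,fx=6,fy=6);B=cv2.resize(b[110:180,100:170],None,fx=5,fy=5)
u,v=proj(f,p);print(u,v,proj(t,p))
cv2.circle(A,(int((u-330)*6),int((v-270)*6)),4,(0,0,255),-1)
u,v=proj(t,p);cv2.circle(B,(int((u-100)*5),int((v-110)*5)),4,(0,0,255),-1)
cv2.imwrite("pics/s3.png",A);cv2.imwrite("pics/t3.png",B)
E
```

```text
365.4769285197603 311.7665733017069 (np.float64(139.53013653109414), np.float64(156.47810621968097))
```

View pics/s3.png

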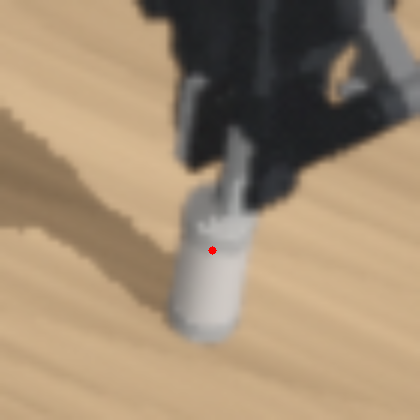

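View pics/t3.png

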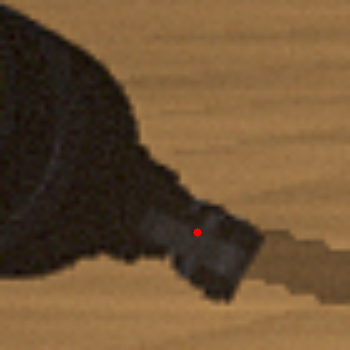

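```bash
python3 - <<'E'
from cell import sensors,optics
import cv2,numpy as np
from h import *
f=optics.grab_frame("scene");t=optics.grab_frame("top")
a=f["img"][:,:,::-1];b=t["img"][:,:,::-1]
g=lambda x:(255*(x/255.)**.5).astype(np.uint8)
A=g(cv2.resize(a[230:340,320:420],None,fx=5,fy=5,interpolation=cv2.INTER_CUBIC));B=g(cv2.resize(b[130:190,110:180],None,fx=8,fy=8,interpolation=cv2.INTER_CUBIC))
cv2.imwrite("pics/s4.png",A);cv2.imwrite("pics/t4.png",B)
E
```

```text
(no output)
```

View pics/s4.png

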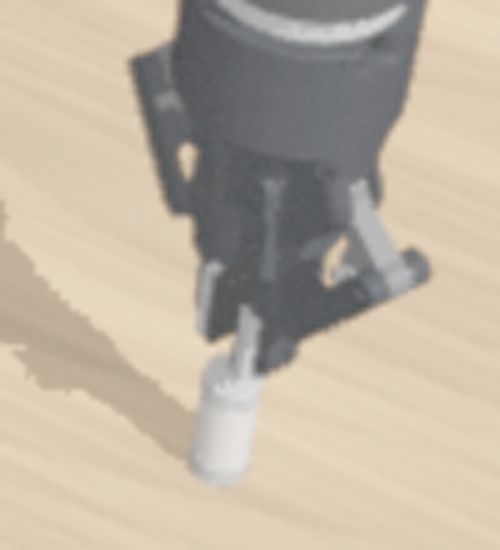

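View pics/t4.png

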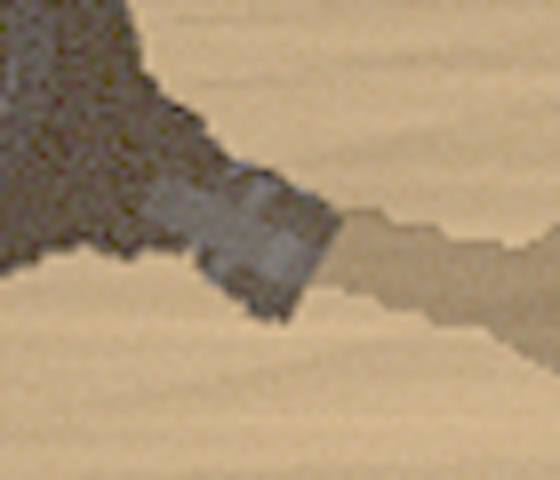

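{"op": "move_arm", "data": {
  "deltas": [
    [0,0,0,0],
    [0,0,0,0],
    [0,0,0,0],
    [0,0,0,0],
    [0,0,0,0]
  ],
  "grip": 1
}}

```text
time_s: 3.17
tool_pos: [0.6226, 0.2631, 0.0305]
orientation: [-1.395, -0.859, 0.859]
contact_force: [1.2, 0.2, 0.0]
opening: 0.0721
```

{"op": "move_arm", "data": {
  "deltas": [
    [0,0,-0.005,0],
    [0,0,-0.01,0],
    [0,0,-0.015,0],
    [0,0,-0.018,0],
    [0,0,-0.018,0]
  ]
}}

```text
time_s: 3.58
tool_pos: [0.6216, 0.2627, 0.0111]
orientation: [-1.394, -0.857, 0.86]
contact_force: [-0.1, 0.4, 1.0]
opening: 0.0851
```

```bash
cat > look.py <<'E'
import sys
from cell import sensors,optics
import cv2,numpy as np
from h import *
def look(name,cam,u0,v0,w,h,k,pts=()):
    f=optics.grab_frame(cam);a=f["img"][:,:,::-1]
    A=(255*(cv2.resize(a[v0:v0+h,u0:u0+w],None,fx=k,fy=k,interpolation=cv2.INTER_CUBIC)/255.)**.6).astype(np.uint8)
    for p in pts:
        u,v=proj(f,p);cv2.circle(A,(int((u-u0+.5)*k),int((v-v0+.5)*k)),3,(0,0,255),-1)
    cv2.imwrite(f"pics/{name}.png",A)
    return f
E
python3 - <<'E'
from look import *
s=sensors.sense();p=s["tool_pos"];print(p.round(4),s["contact_force"].round(2),s["opening"])
look("s5","scene",320,230,110,115,5,[p])
E
```

```text
[0.6216 0.2627 0.0111] [-0.08  0.41  1.03] 0.08508384277212477
```

View pics/s5.png

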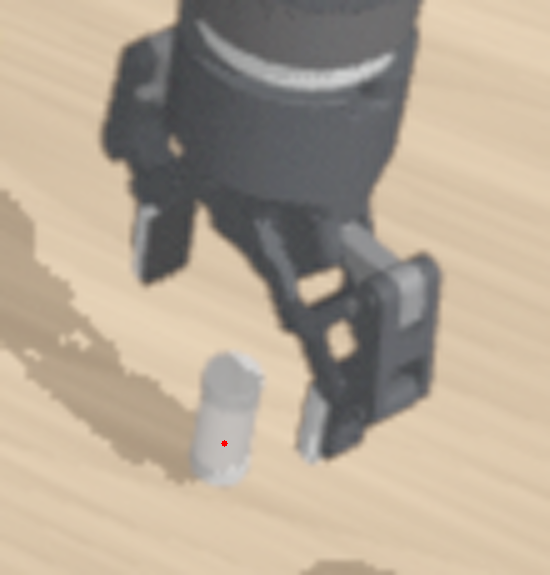

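```bash
python3 - <<'E'
from look import *
s=sensors.sense();p=s["tool_pos"]
j=np.array([.45,.893,0])
look("t5","top",90,120,100,75,7,[p+[0,0,.013],p+[0,0,.013]-.0425*j,p+[0,0,.013]-.057*j,[.6234,.2602,.05]])
E
```

```text
(no output)
```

View pics/t5.png

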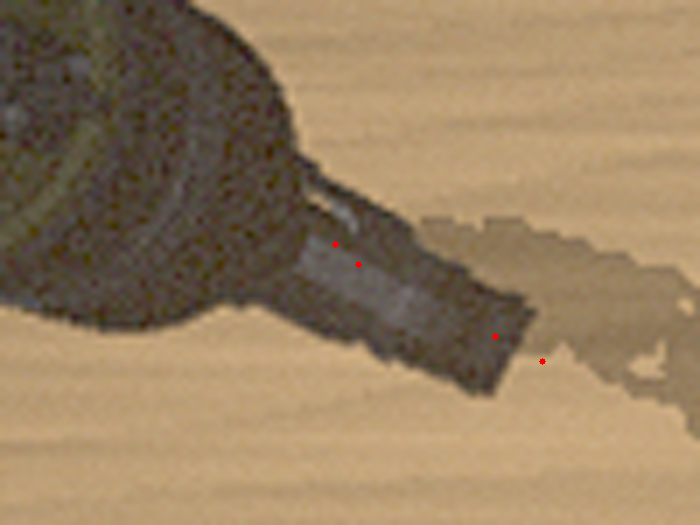

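{"op": "move_arm", "data": {
  "deltas": [
    [0,0,0,0],
    [0,0,0,0],
    [0,0,0,0],
    [0,0,0,0],
    [0,0,0,0]
  ],
  "grip": 0.15,
  "grip_force": 20
}}

```text
time_s: 4.1
tool_pos: [0.6226, 0.2632, 0.0127]
orientation: [-1.395, -0.859, 0.859]
contact_force: [-0.6, -0.3, 0.9]
opening: 0.0256
```

{"op": "move_arm", "data": {
  "deltas": [
    [0,0,0,0],
    [0,0,0,0],
    [0,0,0,0],
    [0,0,0,0]
  ]
}}

```text
time_s: 4.43
tool_pos: [0.6227, 0.2632, 0.0127]
orientation: [-1.395, -0.859, 0.859]
contact_force: [-0.0, -0.3, 2.4]
opening: 0.0201
```

```bash
python3 - <<'E'
from look import *
s=sensors.sense();p=s["tool_pos"];print(p.round(4),s["contact_force"].round(2),s["opening"])
look("s6","scene",320,230,110,115,5,[p])
E
```

```text
[0.6227 0.2632 0.0127] [-0.02 -0.3   2.42] 0.02012683493567135
```

View pics/s6.png

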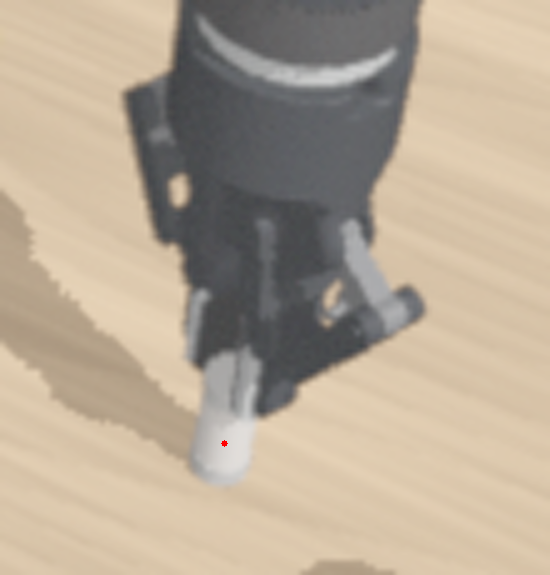

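{"op": "move_arm", "data": {
  "deltas": [
    [0,0,0,0],
    [0,0,0,0],
    [0,0,0,7],
    [0,0,0,14],
    [0,0,0,21]
  ],
  "grip": 0.7
}}

```text
time_s: 4.9
tool_pos: [0.6223, 0.263, 0.0122]
orientation: [-1.252, -1.139, 1.14]
contact_force: [0.0, 0.5, 0.4]
opening: 0.0595
```

{"op": "move_arm", "data": {
  "deltas": [
    [0,0,0,7],
    [0,0,0,14],
    [0,0,0,21],
    [0,0,0,28],
    [0,0,0,35]
  ]
}}

```text
time_s: 5.32
tool_pos: [0.6223, 0.263, 0.0122]
orientation: [-0.918, -1.578, 1.579]
contact_force: [-0.1, 0.1, 0.5]
opening: 0.0596
```

{"op": "move_arm", "data": {
  "deltas": [
    [0,0,-0.001,7],
    [0,0,-0.002,14],
    [0,0,-0.003,21],
    [0,0,-0.004,28],
    [0,0,-0.004,34]
  ]
}}

```text
time_s: 5.73
tool_pos: [0.6222, 0.263, 0.008]
orientation: [-0.46, -1.965, 1.965]
contact_force: [-0.0, -0.4, 0.2]
opening: 0.0601
```

{"op": "move_arm", "data": {
  "deltas": [
    [0,0,0,0],
    [0,0,0,0],
    [0,0,0,0],
    [0,0,0,0],
    [0,0,0,0]
  ],
  "grip": 0.15
}}

```text
time_s: 6.15
tool_pos: [0.6225, 0.2631, 0.0086]
orientation: [-0.467, -1.961, 1.961]
contact_force: [-0.2, -0.3, 0.0]
opening: 0.0205
```

{"op": "move_arm", "data": {
  "deltas": [
    [0,0,0,0],
    [0,0,0,0]
  ],
  "grip_force": 50
}}

```text
time_s: 6.32
tool_pos: [0.6226, 0.2632, 0.0087]
orientation: [-0.467, -1.962, 1.961]
contact_force: [-0.4, -0.1, 0.6]
opening: 0.0188
```

```bash
python3 - <<'E'
from look import *
s=sensors.sense();p=s["tool_pos"];print(p.round(4),s["q"].round(3),s["orientation"].round(3),s["contact_force"].round(2),s["opening"])
look("s7","scene",320,230,110,115,5,[p])
E
```

```text
[0.6226 0.2632 0.0087] [ 0.4    0.576 -0.098  0.897  0.    -0.704] [-0.467 -1.962  1.961] [-0.41 -0.07  0.58] 0.01883172100681776
```

View pics/s7.png

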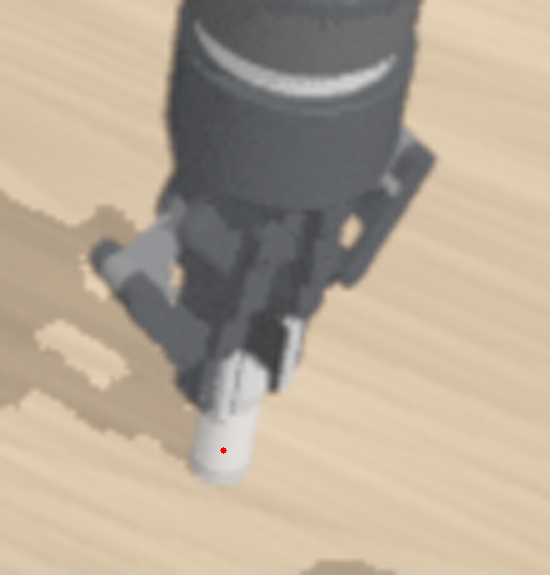

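{"op": "move_arm", "data": {
  "deltas": [
    [0,0,0.02,0],
    [0,0,0.06,0],
    [0,0,0.1,0],
    [-0.011,-0.038,0.11,0],
    [-0.022,-0.076,0.11,0]
  ]
}}

```text
time_s: 6.78
tool_pos: [0.6041, 0.1889, 0.1232]
orientation: [-0.472, -1.971, 1.962]
contact_force: [1.5, -0.9, -1.7]
opening: 0.0191
```

{"op": "move_arm", "data": {
  "deltas": [
    [-0.0095,-0.033,0,0],
    [-0.019,-0.066,0,0],
    [-0.0285,-0.1,0,0],
    [-0.038,-0.133,0,0],
    [-0.038,-0.133,-0.015,0]
  ]
}}

```text
time_s: 7.2
tool_pos: [0.5624, 0.049, 0.1059]
orientation: [-0.475, -1.958, 1.961]
contact_force: [0.6, -0.6, -0.3]
opening: 0.0189
```

{"op": "move_arm", "data": {
  "deltas": [
    [0,0,0,0],
    [0,0,0,0]
  ]
}}

```text
time_s: 7.37
tool_pos: [0.5618, 0.0539, 0.103]
orientation: [-0.465, -1.96, 1.961]
contact_force: [0.5, 1.2, -0.2]
opening: 0.0192
```

```bash
python3 - <<'E'
from look import *
s=sensors.sense();p=s["tool_pos"];print(p.round(4),s["contact_force"].round(2),s["opening"])
look("s8","scene",240,180,90,80,7,[p])
E
```

```text
[0.5618 0.0539 0.103 ] [ 0.49  1.18 -0.15] 0.01918890980870155
```

View pics/s8.png

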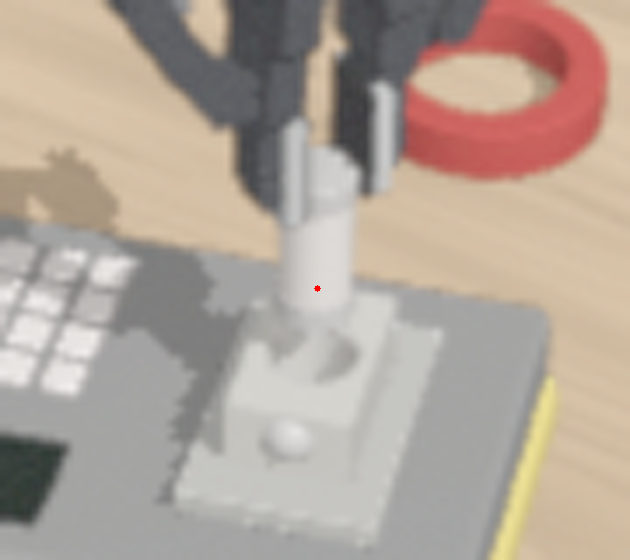

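```bash
python3 - <<'E'
from look import *
s=sensors.sense();p=s["tool_pos"];print(p.round(4))
f=optics.grab_frame("scene")
th=np.linspace(0,2*np.pi,60)
def circ(c,r): return np.array([proj(f,np.array(c)+[r*np.cos(t),r*np.sin(t),0]) for t in th])
def disp(P): return ((P[:,0].min()-240+.5)*7,(P[:,0].max()-240+.5)*7,(P[:,1].min()-180+.5)*7,(P[:,1].max()-180+.5)*7)
for zb in (.0943,.100,.105,.110):
    print(zb,np.round(disp(circ([p[0],p[1],zb],.011))),"top",np.round(disp(circ([p[0],p[1],zb+.05],.011))))
print("bore",np.round(disp(circ([.5635,.0532,.08],.0125))))
b=f["img"][:,:,::-1];cv2.imwrite("pics/s9.png",cv2.resize(b[195:245,255:315],None,fx=12,fy=12,interpolation=cv2.INTER_CUBIC))
E
```

```text
[0.5625 0.0545 0.1035]
0.0943 [278. 357. 288. 340.] top [279. 360. 149. 200.]
0.1 [278. 357. 273. 325.] top [279. 361. 132. 184.]
0.105 [278. 357. 259. 311.] top [279. 361. 118. 169.]
0.11 [278. 358. 245. 297.] top [279. 361. 103. 154.]
bore [266. 355. 323. 383.]
```

View pics/s9.png

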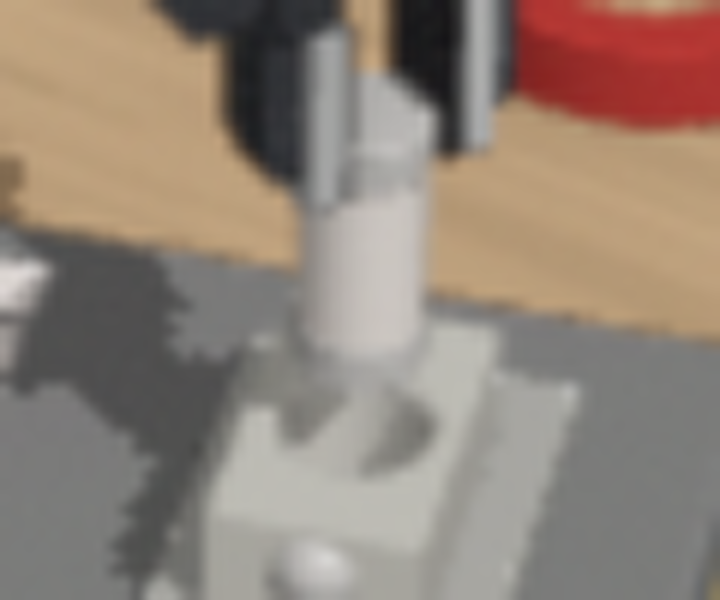

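{"op": "move_arm", "data": {
  "deltas": [
    [0.001,-0.0007,0,0],
    [0.001,-0.0007,-0.006,0],
    [0.001,-0.0007,-0.012,0],
    [0.001,-0.0007,-0.016,0],
    [0.001,-0.0007,-0.02,0]
  ]
}}

```text
time_s: 7.88
tool_pos: [0.5631, 0.0537, 0.0826]
orientation: [-0.465, -1.961, 1.962]
contact_force: [0.6, 0.7, -0.3]
opening: 0.0188
```

{"op": "move_arm", "data": {
  "deltas": [
    [0,0,0,0]
  ]
}}

```text
time_s: 7.97
tool_pos: [0.5626, 0.0535, 0.0822]
orientation: [-0.464, -1.96, 1.962]
contact_force: [-0.4, -0.1, -0.8]
opening: 0.0194
```

{"op": "move_arm", "data": {
  "deltas": [
    [0,0,-0.003,0],
    [0,0,-0.006,0],
    [0,0,-0.009,0],
    [0,0,-0.012,0],
    [0,0,-0.014,0]
  ]
}}

```text
time_s: 8.38
tool_pos: [0.5634, 0.0534, 0.0691]
orientation: [-0.466, -1.961, 1.962]
contact_force: [-0.2, -0.5, -1.0]
opening: 0.0189
```

{"op": "move_arm", "data": {
  "deltas": [
    [0,0,0,0],
    [0,0,0,0]
  ]
}}

```text
time_s: 8.55
tool_pos: [0.5634, 0.0534, 0.0694]
orientation: [-0.466, -1.961, 1.961]
contact_force: [0.1, 0.3, -0.9]
opening: 0.019
```

```bash
python3 - <<'E'
from look import *
s=sensors.sense();p=s["tool_pos"];print(p.round(4),s["contact_force"].round(2),s["opening"])
look("s10","scene",240,180,90,80,7,[])
E
```

```text
[0.5634 0.0534 0.0694] [ 0.13  0.34 -0.94] 0.019038419552638776
```

View pics/s10.png

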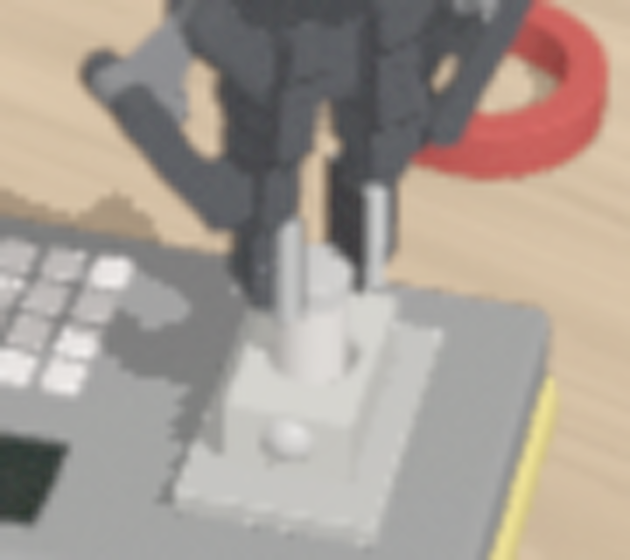

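{"op": "move_arm", "data": {
  "deltas": [
    [0,0,-0.001,0],
    [0,0,-0.002,0],
    [0,0,-0.002,0]
  ]
}}

```text
time_s: 8.85
tool_pos: [0.5634, 0.0534, 0.0674]
orientation: [-0.466, -1.961, 1.962]
contact_force: [-1.0, 0.1, -0.5]
opening: 0.019
```

{"op": "move_arm", "data": {
  "deltas": [
    [0,0,0,0],
    [0,0,0,0],
    [0,0,0,0],
    [0,0,0,0],
    [0,0,0.01,0]
  ],
  "grip": 1
}}

```text
time_s: 9.27
tool_pos: [0.562, 0.0533, 0.0761]
orientation: [-0.463, -1.959, 1.961]
contact_force: [-1.1, -0.6, 0.0]
opening: 0.0781
```

{"op": "move_arm", "data": {
  "deltas": [
    [0,0,0.03,0],
    [0,0,0.07,0],
    [0,0,0.08,0],
    [0.005,-0.04,0.08,2],
    [0.01,-0.08,0.08,5]
  ]
}}

```text
time_s: 9.68
tool_pos: [0.5752, -0.0258, 0.1602]
orientation: [-0.386, -2.02, 2.018]
contact_force: [0.5, -0.5, -0.3]
opening: 0.0851
```

{"op": "move_arm", "data": {
  "deltas": [
    [0.005,-0.04,0,0],
    [0.01,-0.08,0,0],
    [0.015,-0.12,0,0],
    [0.02,-0.16,0,0],
    [0.025,-0.2,0,0]
  ]
}}

```text
time_s: 10.1
tool_pos: [0.5987, -0.2287, 0.1584]
orientation: [-0.388, -2.014, 2.014]
contact_force: [1.3, 0.5, 0.4]
opening: 0.0855
```

{"op": "move_arm", "data": {
  "deltas": [
    [0.005,-0.038,0,0],
    [0.005,-0.038,0,0]
  ]
}}

```text
time_s: 10.27
tool_pos: [0.6039, -0.2717, 0.1579]
orientation: [-0.395, -2.007, 2.014]
contact_force: [-0.5, 0.3, -0.3]
opening: 0.0856
```

```bash
python3 - <<'E'
from look import *
from scipy.spatial.transform import Rotation as R
s=sensors.sense();p=s["tool_pos"];print(p.round(4),s["contact_force"].round(2),s["opening"],s["q"].round(2),R.from_rotvec(s["orientation"]).as_matrix()[:,0].round(3))
look("s11","scene",220,180,110,80,5,[])
look("s12","scene",100,120,110,110,5,[])
look("t12","top",200,125,140,115,5,[[.5634,.0538,.08]])
E
```

```text
[ 0.6039 -0.2717  0.1579] [-0.49  0.34 -0.33] 0.0855722753044007 [-0.42  0.45  0.05  1.17 -0.   -1.61] [-0.927  0.376 -0.003]
```

View pics/s11.png

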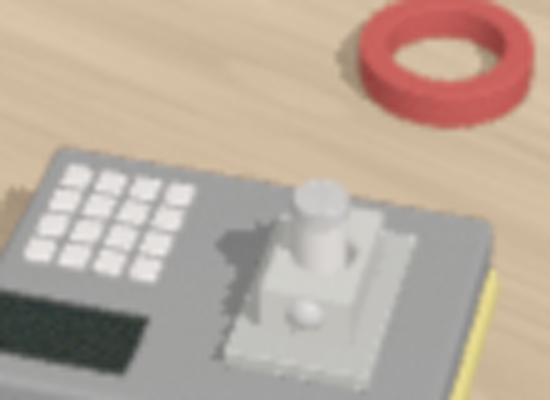

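View pics/s12.png

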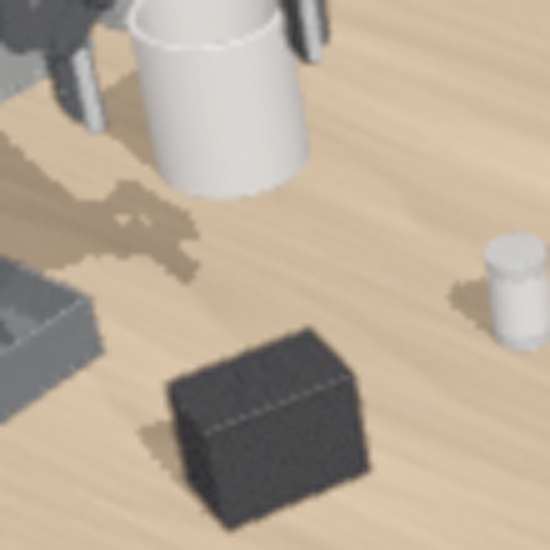

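View pics/t12.png

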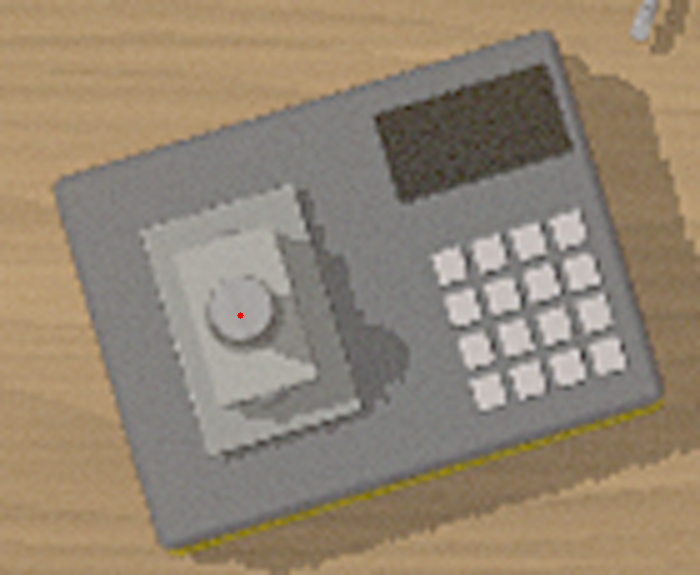

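{"op": "move_arm", "data": {
  "deltas": [
    [0,-0.0015,-0.03,0],
    [0,-0.0015,-0.06,0],
    [0,-0.0015,-0.08,0],
    [0,-0.0015,-0.09,0],
    [0,-0.0015,-0.09,0]
  ]
}}

```text
time_s: 10.83
tool_pos: [0.6017, -0.2638, 0.0652]
orientation: [-0.38, -2.014, 2.012]
contact_force: [0.1, 0.3, -0.1]
opening: 0.0857
```

```bash
python3 - <<'E'
from look import *
s=sensors.sense();p=s["tool_pos"];print(p.round(4),s["contact_force"].round(2),s["opening"])
look("s13","scene",100,120,110,110,5,[])
E
```

```text
[ 0.6017 -0.2638  0.0652] [ 0.05  0.32 -0.07] 0.08569755715846623
```

View pics/s13.png

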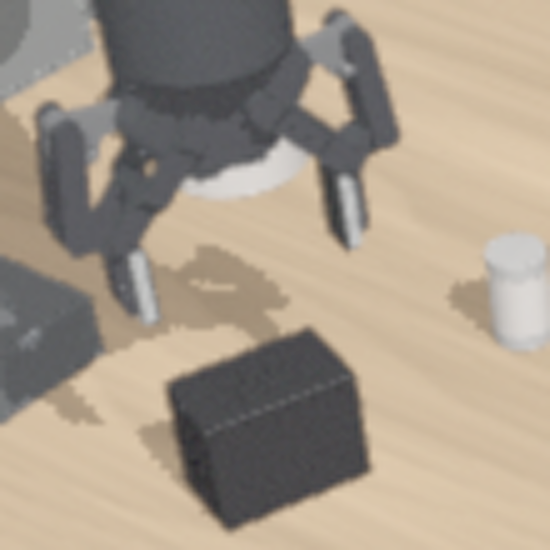

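{"op": "move_arm", "data": {
  "deltas": [
    [0,0,-0.015,0],
    [0,0,-0.03,0],
    [0,0,-0.042,0],
    [0,0,-0.052,0],
    [0,0,-0.055,0]
  ]
}}

```text
time_s: 11.3
tool_pos: [0.6032, -0.2656, 0.0118]
orientation: [-0.385, -2.014, 2.013]
contact_force: [-1.0, 1.0, -0.5]
opening: 0.0855
```

{"op": "move_arm", "data": {
  "deltas": [
    [0,0,0,0],
    [0,0,0,0],
    [0,0,0,0],
    [0,0,0,0],
    [0,0,0,0]
  ],
  "grip": 0.7,
  "grip_force": 20
}}

```text
time_s: 11.72
tool_pos: [0.6039, -0.2663, 0.013]
orientation: [-0.388, -2.014, 2.014]
contact_force: [0.6, 0.0, -1.1]
opening: 0.071
```

```bash
python3 - <<'E'
from look import *
s=sensors.sense();p=s["tool_pos"];print(p.round(4),s["contact_force"].round(2),s["opening"])
look("s14","scene",100,120,110,110,5,[])
E
```

```text
[ 0.6039 -0.2663  0.013 ] [ 0.61  0.01 -1.13] 0.07098307330230459
```

View pics/s14.png

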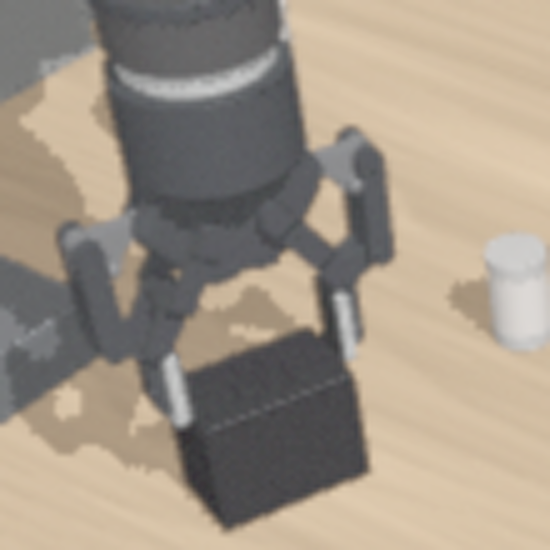

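{"op": "move_arm", "data": {
  "deltas": [
    [0,0,0,0],
    [0,0,0,0],
    [0,0,0,0],
    [0,0,0.02,0],
    [0,0,0.04,0]
  ],
  "grip": 1
}}

```text
time_s: 12.18
tool_pos: [0.6021, -0.2655, 0.0515]
orientation: [-0.383, -2.013, 2.012]
contact_force: [0.4, 0.4, 0.5]
opening: 0.0853
```

{"op": "move_arm", "data": {
  "deltas": [
    [0,0,0,-7],
    [0,0,0,-14],
    [0,0,0,-21],
    [0,0,0,-28],
    [0,0,0,-35]
  ]
}}

```text
time_s: 12.6
tool_pos: [0.6036, -0.2661, 0.0526]
orientation: [-0.881, -1.618, 1.618]
contact_force: [0.1, -0.1, 0.2]
opening: 0.0854
```

{"op": "move_arm", "data": {
  "deltas": [
    [0,0,0,-7],
    [0,0,0,-14],
    [0,0,0,-21],
    [0,0,0,-28],
    [0,0,0,-35]
  ]
}}

```text
time_s: 13.02
tool_pos: [0.6035, -0.2661, 0.0526]
orientation: [-1.226, -1.182, 1.182]
contact_force: [1.1, 0.3, 0.4]
opening: 0.0855
```

{"op": "move_arm", "data": {
  "deltas": [
    [0,0,0,-7],
    [0,0,0,-14],
    [0,0,0,-20],
    [0,0,0,-20]
  ]
}}

```text
time_s: 13.35
tool_pos: [0.6035, -0.2661, 0.0525]
orientation: [-1.366, -0.923, 0.923]
contact_force: [-1.1, -0.0, -0.1]
opening: 0.0852
```

{"op": "move_arm", "data": {
  "deltas": [
    [0,0,-0.015,0],
    [0,0,-0.03,0],
    [0,0,-0.04,0],
    [0,0,-0.043,0],
    [0,0,-0.043,0]
  ]
}}

```text
time_s: 13.77
tool_pos: [0.6026, -0.2657, 0.0084]
orientation: [-1.363, -0.925, 0.927]
contact_force: [0.1, 0.0, -0.1]
opening: 0.0855
```

```bash
python3 - <<'E'
from look import *
from scipy.spatial.transform import Rotation as R
s=sensors.sense();p=s["tool_pos"];print(p.round(4),s["contact_force"].round(2),s["opening"],R.from_rotvec(s["orientation"]).as_matrix()[:,0].round(3))
look("s15","scene",100,120,110,110,5,[])
E
```

```text
[ 0.6026 -0.2657  0.0084] [ 0.08  0.01 -0.15] 0.08545571729092412 [0.369 0.929 0.   ]
```

View pics/s15.png

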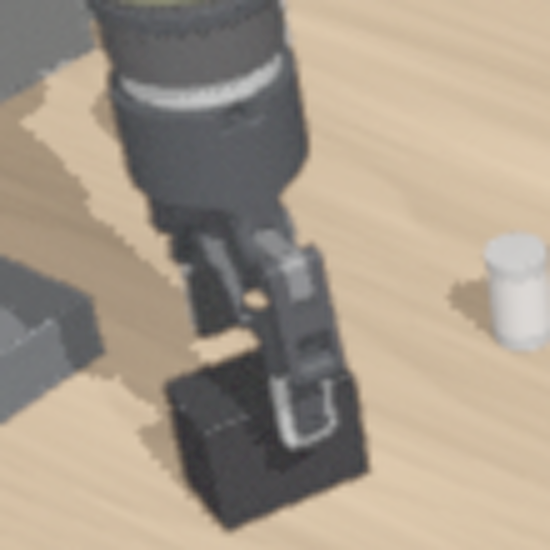

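{"op": "move_arm", "data": {
  "deltas": [
    [0,0,0,0],
    [0,0,0,0],
    [0,0,0,0],
    [0,0,0,0],
    [0,0,0,0]
  ],
  "grip": 0.35,
  "grip_force": 40
}}

```text
time_s: 14.23
tool_pos: [0.6042, -0.2665, 0.0105]
orientation: [-1.367, -0.926, 0.925]
contact_force: [-0.2, 0.3, 3.1]
opening: 0.0436
```

{"op": "move_arm", "data": {
  "deltas": [
    [0,0,0,0],
    [0,0,0,0],
    [0,0,0,0]
  ],
  "grip_force": 90
}}

```text
time_s: 14.48
tool_pos: [0.6046, -0.2666, 0.0108]
orientation: [-1.367, -0.927, 0.925]
contact_force: [-0.2, 0.0, 6.1]
opening: 0.0428
```

```bash
python3 - <<'E'
from look import *
from scipy.spatial.transform import Rotation as R
s=sensors.sense();p=s["tool_pos"];print(p.round(4),s["contact_force"].round(2),s["opening"],R.from_rotvec(s["orientation"]).as_matrix()[:,0].round(3))
look("s16","scene",100,120,110,110,5,[])
E
```

```text
[ 0.6046 -0.2666  0.0108] [-0.22  0.05  6.1 ] 0.04277508701998161 [ 0.37   0.929 -0.   ]
```

View pics/s16.png

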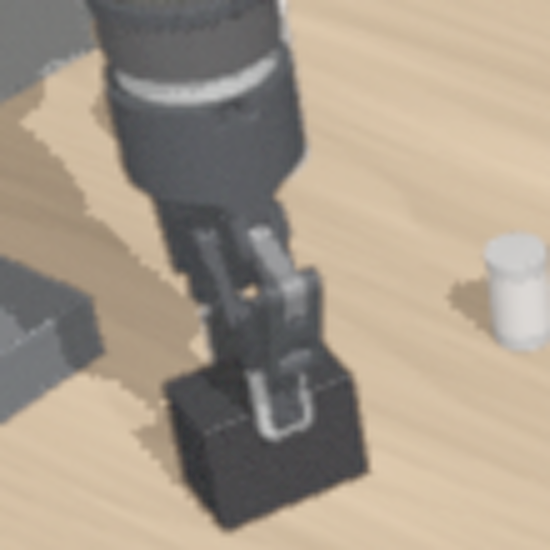

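{"op": "move_arm", "data": {
  "deltas": [
    [0,0,0.02,0],
    [0,0,0.06,0],
    [0,0,0.1,0],
    [0,0,0.135,0],
    [-0.005,0.035,0.14,7]
  ]
}}

```text
time_s: 14.95
tool_pos: [0.6032, -0.2372, 0.157]
orientation: [-1.334, -1.02, 1.013]
contact_force: [1.5, -0.2, 1.0]
opening: 0.0427
```

{"op": "move_arm", "data": {
  "deltas": [
    [-0.005,0.04,0,7],
    [-0.01,0.08,0,14],
    [-0.015,0.12,0,21],
    [-0.02,0.16,0,28],
    [-0.025,0.2,0,32.8]
  ]
}}

```text
time_s: 15.37
tool_pos: [0.5727, -0.0294, 0.1495]
orientation: [-1.04, -1.441, 1.441]
contact_force: [1.9, 0.8, -0.9]
opening: 0.0431
```

{"op": "move_arm", "data": {
  "deltas": [
    [-0.005,0.035,0,0],
    [-0.008,0.065,0,0],
    [-0.01,0.08,0,0],
    [-0.01,0.0847,0,0],
    [-0.01,0.0847,0,0]
  ]
}}

```text
time_s: 15.78
tool_pos: [0.5633, 0.0547, 0.1494]
orientation: [-1.042, -1.439, 1.439]
contact_force: [0.1, -1.2, -0.4]
opening: 0.0428
```

{"op": "move_arm", "data": {
  "deltas": [
    [0,0,0,0],
    [0,0,0,0],
    [0,0,0,0]
  ]
}}

```text
time_s: 16.03
tool_pos: [0.5636, 0.0523, 0.1494]
orientation: [-1.044, -1.436, 1.436]
contact_force: [0.1, -0.6, -0.3]
opening: 0.0425
```

```bash
python3 - <<'E'
from look import *
from scipy.spatial.transform import Rotation as R
s=sensors.sense();p=s["tool_pos"];x=R.from_rotvec(s["orientation"]).as_matrix()[:,0];print(p.round(4),s["contact_force"].round(2),s["opening"],x.round(3),np.degrees(np.arctan2(x[1],x[0])))
look("s17","scene",225,140,115,115,5,[])
look("t17","top",170,115,140,115,5,[])
E
```

```text
[0.5636 0.0523 0.1494] [ 0.08 -0.6  -0.32] 0.042484124869511704 [-0.308  0.951 -0.   ] 107.95256392952301
```

View pics/s17.png

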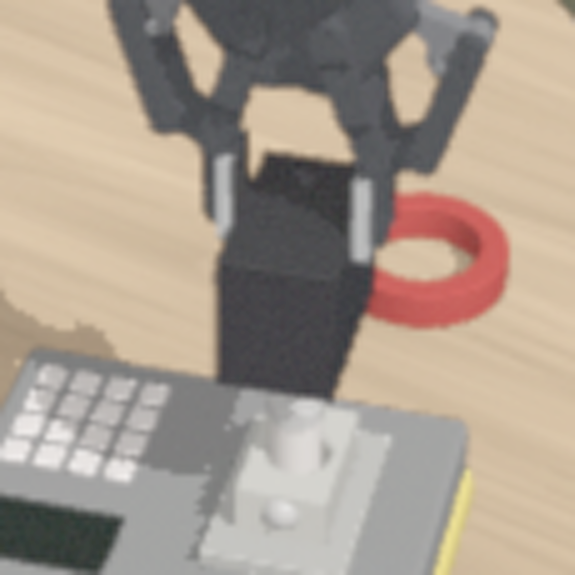

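View pics/t17.png

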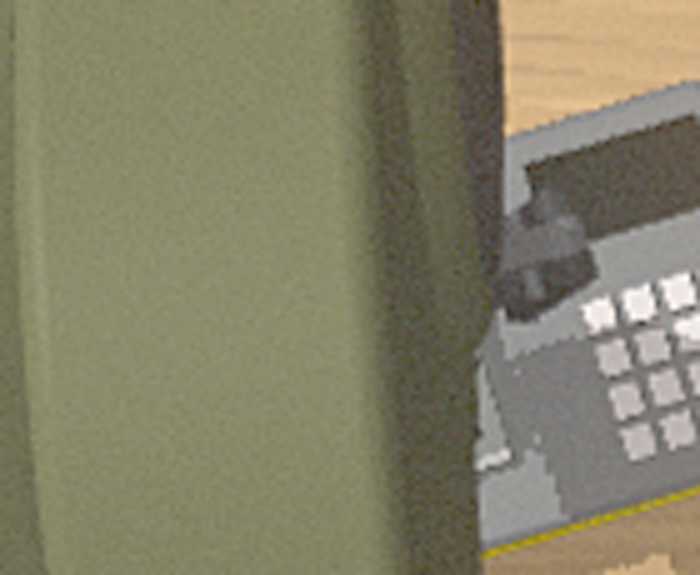

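```bash
python3 - <<'E'
from look import *
from scipy.spatial.transform import Rotation as R
s=sensors.sense();p=s["tool_pos"];x=R.from_rotvec(s["orientation"]).as_matrix()[:,0];a=np.arctan2(x[1],x[0])-np.pi/2
print(p.round(4),np.degrees(a))
f=optics.grab_frame("scene")
c,sn=np.cos(a),np.sin(a)
k=7;u0,v0=255,160
for nm,l in dict(fbl=(.036,-.0225,0),fbr=(.036,.0225,0),ftl=(.036,-.0225,.058),ftr=(.036,.0225,.058),bbr=(-.036,.0225,0)).items():
    w=[p[0]+c*l[0]-sn*l[1],p[1]+sn*l[0]+c*l[1],p[2]-.0108+l[2]]
    u,v=proj(f,w); print(nm,round((u-u0+.5)*k),round((v-v0+.5)*k))
look("s18","scene",u0,v0,70,70,k,[])
b=f["img"][:,:,::-1]
E
```

```text
[0.5636 0.0525 0.1494] 17.960185624127607
fbl 90 399
fbr 255 428
ftl 88 225
ftr 260 254
bbr 316 264
```

View pics/s18.png

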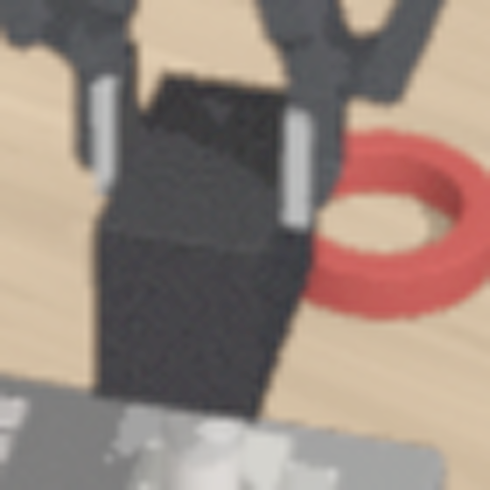

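{"op": "move_arm", "data": {
  "deltas": [
    [0.001,0.0016,-0.01,0],
    [0.001,0.0016,-0.02,0],
    [0.001,0.0016,-0.026,0],
    [0.001,0.0016,-0.026,0],
    [0.001,0.0016,-0.026,0]
  ]
}}

```text
time_s: 16.65
tool_pos: [0.5636, 0.0552, 0.1225]
orientation: [-1.042, -1.436, 1.438]
contact_force: [-0.3, 0.1, -0.7]
opening: 0.0426
```

```bash
cat > pc.py <<'E'
from look import *
from scipy.spatial.transform import Rotation as R
s=sensors.sense();p=s["tool_pos"];x=R.from_rotvec(s["orientation"]).as_matrix()[:,0];a=np.arctan2(x[1],x[0])-np.pi/2
print(p.round(4),np.degrees(a),s["contact_force"].round(2))
nm=sys.argv[1];k=8;u0,v0=250,185
f=look(nm,"scene",u0,v0,75,70,k,[])
def show(nm,O,a,pts):
    c,sn=np.cos(a),np.sin(a)
    for n,l in pts.items():
        w=[O[0]+c*l[0]-sn*l[1],O[1]+sn*l[0]+c*l[1],O[2]+l[2]]
        u,v=proj(f,w); print(nm,n,round((u-u0+.5)*k),round((v-v0+.5)*k))
show("cover",p-[0,0,.0108],a,dict(fbl=(.036,-.0225,0),fbr=(.036,.0225,0),ftl=(.036,-.0225,.058),ftr=(.036,.0225,.058)))
S=[.5634,.0538,.058];b=np.radians(18.)
show("plinth",S,b,dict(fl=(.043,-.029,0),fr=(.043,.029,0),br=(-.043,.029,0)))
show("boss",S,b,dict(fl=(.028,-.018,.022),fr=(.028,.018,.022)))
E
python3 pc.py s19
```

```text
[0.5636 0.0552 0.1225] 18.062266699414888 [-0.28  0.1  -0.71]
cover fbl 153 348
cover fbr 339 381
cover ftl 151 156
cover ftr 345 189
plinth fl 117 525
plinth fr 349 568
plinth br 427 339
boss fl 177 426
boss fr 321 452
```

View pics/s19.png

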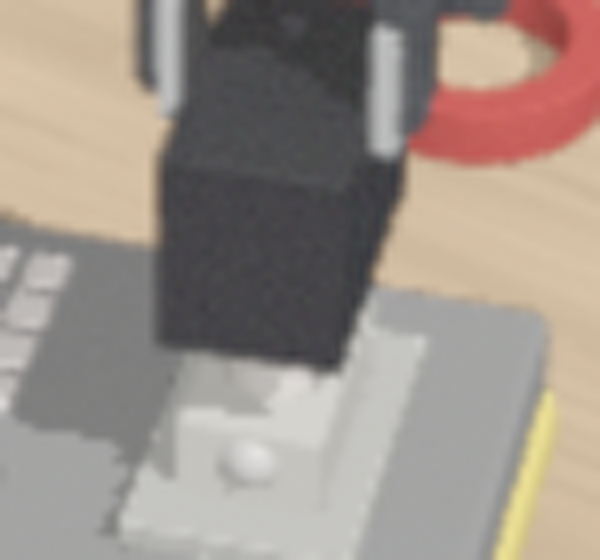

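{"op": "move_arm", "data": {
  "deltas": [
    [0.001,-0.001,0,0],
    [0.001,-0.001,0,0],
    [0.001,-0.001,0,0],
    [0.001,-0.001,0,0]
  ]
}}

```text
time_s: 17.03
tool_pos: [0.5658, 0.0542, 0.1238]
orientation: [-1.044, -1.438, 1.437]
contact_force: [-0.1, -0.2, -0.5]
opening: 0.0427
```

```bash
python3 pc.py s20
```

```text
[0.5658 0.0542 0.1238] 18.05208768040457 [-0.12 -0.21 -0.53]
cover fbl 145 347
cover fbr 331 380
cover ftl 142 155
cover ftr 336 187
plinth fl 117 525
plinth fr 349 568
plinth br 427 339
boss fl 177 426
boss fr 321 452
```

View pics/s20.png

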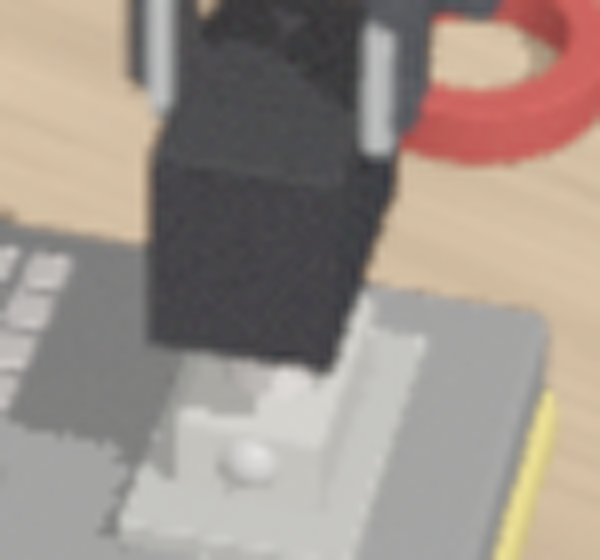

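{"op": "move_arm", "data": {
  "deltas": [
    [-0.001,-0.0003,0,0],
    [-0.001,-0.0003,-0.01,0],
    [-0.001,-0.0003,-0.02,0],
    [-0.001,-0.0003,-0.026,0],
    [-0.001,-0.0003,-0.026,0]
  ]
}}

```text
time_s: 17.5
tool_pos: [0.5627, 0.0537, 0.0951]
orientation: [-1.04, -1.435, 1.439]
contact_force: [-1.0, -0.3, -1.0]
opening: 0.043
```

```bash
python3 pc.py s21
```

```text
[0.5627 0.0537 0.0951] 18.054731350339093 [-0.96 -0.31 -1.03]
cover fbl 151 429
cover fbr 334 462
cover ftl 149 244
cover ftr 339 277
plinth fl 117 525
plinth fr 349 568
plinth br 427 339
boss fl 177 426
boss fr 321 452
```

View pics/s21.png

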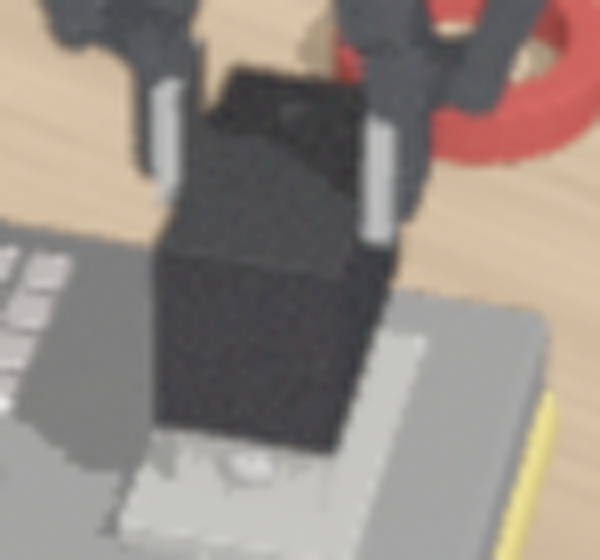

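{"op": "move_arm", "data": {
  "deltas": [
    [0,0,0,0],
    [0,0,-0.002,0],
    [0,0,-0.004,0],
    [0,0,-0.006,0],
    [0,0,-0.007,0]
  ]
}}

```text
time_s: 17.97
tool_pos: [0.5645, 0.0539, 0.0903]
orientation: [-1.043, -1.437, 1.437]
contact_force: [-0.3, 0.2, -0.7]
opening: 0.0423
```

{"op": "move_arm", "data": {
  "deltas": [
    [0,0,0,0]
  ]
}}

```text
time_s: 18.05
tool_pos: [0.5643, 0.0539, 0.0902]
orientation: [-1.043, -1.437, 1.438]
contact_force: [-0.5, -0.2, -1.0]
opening: 0.0428
```

{"op": "move_arm", "data": {
  "deltas": [
    [0,0,-0.001,0],
    [0,0,-0.002,0],
    [0,0,-0.003,0],
    [0,0,-0.004,0],
    [0,0,-0.004,0]
  ]
}}

```text
time_s: 18.47
tool_pos: [0.5644, 0.0539, 0.0863]
orientation: [-1.043, -1.437, 1.438]
contact_force: [-0.1, 0.3, -1.2]
opening: 0.0428
```

```bash
python3 pc.py s22
```

```text
[0.5644 0.0539 0.0863] 18.05224481662533 [-0.09  0.35 -1.25]
cover fbl 148 460
cover fbr 330 494
cover ftl 146 277
cover ftr 335 310
plinth fl 117 525
plinth fr 349 568
plinth br 427 339
boss fl 177 426
boss fr 321 452
```

View pics/s22.png

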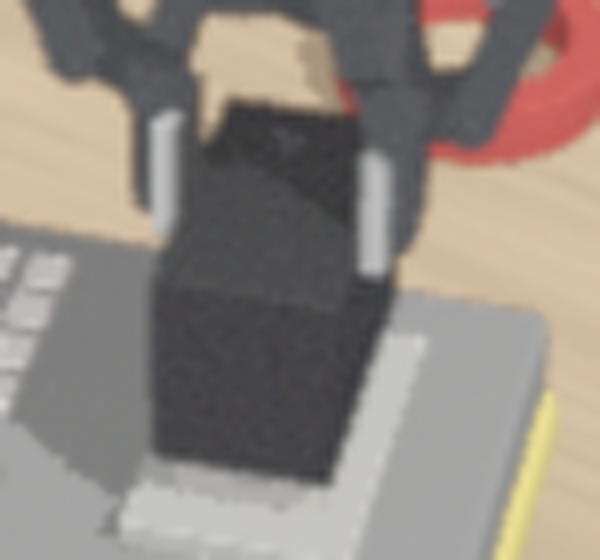

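{"op": "move_arm", "data": {
  "deltas": [
    [0,0,-0.0015,0],
    [0,0,-0.003,0],
    [0,0,-0.0045,0],
    [0,0,-0.006,0],
    [0,0,-0.0065,0]
  ],
  "grip_force": 120
}}

```text
time_s: 18.93
tool_pos: [0.565, 0.0539, 0.0811]
orientation: [-1.045, -1.438, 1.437]
contact_force: [-3.6, -0.1, 10.6]
opening: 0.0419
```

{"op": "move_arm", "data": {
  "deltas": [
    [0,0,-0.001,0],
    [0,0,-0.002,0],
    [0,0,-0.003,0],
    [0,0,-0.004,0],
    [0,0,-0.004,0]
  ]
}}

```text
time_s: 19.35
tool_pos: [0.5641, 0.0536, 0.076]
orientation: [-1.043, -1.437, 1.438]
contact_force: [-1.4, -0.3, -0.7]
opening: 0.042
```

{"op": "move_arm", "data": {
  "deltas": [
    [0,0,-0.002,0],
    [0,0,-0.004,0],
    [0,0,-0.006,0],
    [0,0,-0.0075,0],
    [0,0,-0.0085,0]
  ]
}}

```text
time_s: 19.77
tool_pos: [0.5641, 0.054, 0.0689]
orientation: [-1.043, -1.437, 1.437]
contact_force: [-11.1, -0.9, 24.8]
opening: 0.0418
```

{"op": "move_arm", "data": {
  "deltas": [
    [0,0,0,0],
    [0,0,0,0]
  ]
}}

```text
time_s: 19.93
tool_pos: [0.5641, 0.054, 0.0689]
orientation: [-1.043, -1.437, 1.437]
contact_force: [-9.2, -1.4, 13.6]
opening: 0.0418
```

```bash
python3 pc.py s23
```

```text
[0.5641 0.054  0.0689] 18.05692631660476 [-9.21 -1.44 13.56]
cover fbl 150 512
cover fbr 329 545
cover ftl 148 333
cover ftr 334 366
plinth fl 117 525
plinth fr 349 568
plinth br 427 339
boss fl 177 426
boss fr 321 452
```

View pics/s23.png

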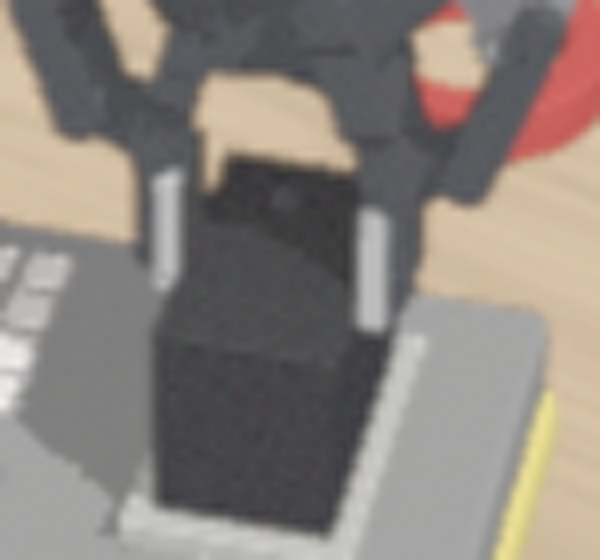

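{"op": "move_arm", "data": {
  "deltas": [
    [-0.001,0,-0.001,0],
    [-0.001,0,-0.002,0],
    [-0.001,0,-0.002,0],
    [-0.001,0,-0.002,0]
  ]
}}

```text
time_s: 20.32
tool_pos: [0.5641, 0.054, 0.0689]
orientation: [-1.045, -1.439, 1.436]
contact_force: [-10.8, -1.4, 27.4]
opening: 0.0416
```

{"op": "move_arm", "data": {
  "deltas": [
    [0,0,0,0],
    [0,0,0,0],
    [0,0,0,0],
    [0,0,0,0],
    [0,0,0,0]
  ]
}}

```text
time_s: 20.73
tool_pos: [0.5641, 0.054, 0.0689]
orientation: [-1.045, -1.439, 1.436]
contact_force: [-11.4, -1.5, 27.1]
opening: 0.0419
```

```bash
python3 pc.py s24 | head -1; python3 - <<'E'
from look import *
look("s25","scene",130,120,290,220,2.7,[])
s=sensors.sense();print(s["contact_force"].round(1),s["tool_pos"].round(4),s["time_s"])
E
```

```text
[0.5641 0.054  0.0689] 18.055575873708847 [-11.43  -1.5   27.11]
[-10.2  -1.   28.4] [0.5641 0.054  0.0689] 20.8333
```

View pics/s25.png

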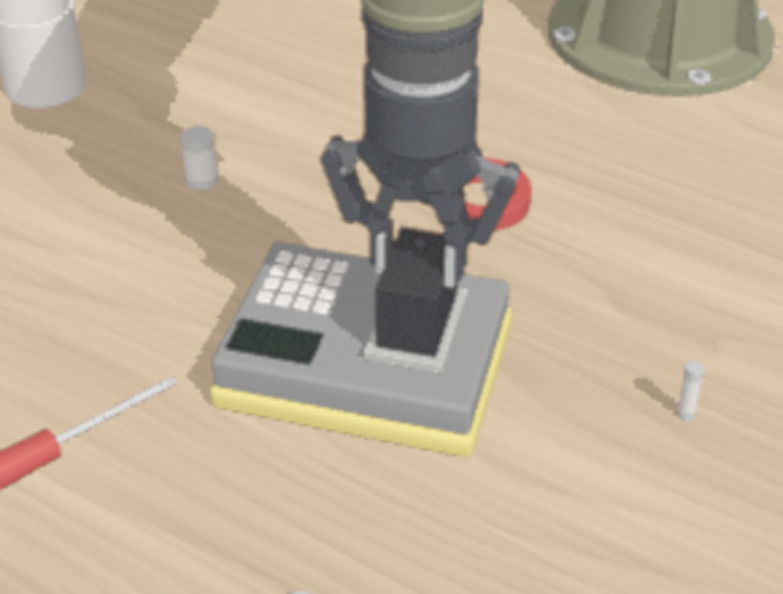

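The picture shows the cover sitting flat on the plinth at about (415, 300). The fat fuse stands at (200, 158) and the slim fuse at (690, 390). The push is steady at about 27 N, so I am handing in.

```bash
python3 - <<'E'
from cell import robot
print(robot.job_done())
E
```

```text
the job is handed in; nothing more can be done
None
```

The medium fuse is upright in the socket and released. The clip cover is over it and snapped home on the plinth, and the gripper is still holding it and pressing down. The job was handed in at about 20.8 s.

**What I did:**
- **Fuse:** I gripped it twice, at right angles, to centre it. I lowered it until its underside was about 1 mm above the socket floor, then opened the jaws. A picture after release showed it standing upright in the bore.
- **Cover:** I squeezed it along its long side to centre it, then gripped it across its 45 mm. I lowered it over the fuse with almost no contact force until it met the catches. The force rose to about 10.6 N and then dropped to about zero about where the catches should snap past. After that the plinth stopped it.

**Last checks:**
- The tool height is 0.0689 m, against 0.0688 m expected with the cover home.
- The downward push is steady at 27–28 N.
- In the last picture the cover is flat on the plinth, and the slim and fat fuses are still standing.

**What disagreed or failed:**
- **First grasp closed on nothing:** the fingertips were about 25 mm higher than I read from the stated tool point. I worked from measured offsets after that.
- **Camera positions:** the two cameras differed by up to about 3.5 mm. In the hand, the cover looked about 1–2 mm off from the tool position, so I made small sideways corrections before lowering it.
- **Side force:** about 10–11 N along −x remains at the wrist. A 1 mm correction did not remove it.

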